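# Clamp a bottle in the quick-release vise

## Robot

A 7-joint arm with a two-finger parallel gripper is mounted at the origin on a cart in front of the work surface, level with it; the furniture and walls round the work are solid. World frame = base frame: x ahead of the robot, y to its left, z up, the work surface at z = 0. Lengths are in m, angles in degrees, forces in N, time in s.
With the tool pointing down it reaches from about 0.4 to 0.925 m from the base axis. Payload 4.1 kg.
Tool frame: the origin (TCP) lies at the very end of the fingers, on their centre line; the grasp point (between the pads) lies 19 mm behind it (grasp_offset is the distance from the TCP to the grasp point, in m); z points along the fingers, y is the line along which they close (so a half turn about z gives the same grasp; the last joint's range is limited). The gripper opens to 85 mm and grips with 20 to 120 N. Pads are 22 mm wide; open, the fingers measure 114 mm over their backs; the gripper's body (76 mm by 85 mm) begins 54 mm behind the grasp point. The pads swing forward as they close: fully open they stand 13 mm farther back than shut.
Start: joints at [-77.292, 22.827, 2.584, 88.041, -1.071, 69.15, -2.905], TCP at [0.205, 0.617, 0.231] pointing down, gripper open.
Joint ranges: [-161.44, 161.44], [-28.35, 127.94], [-78.24, 83.42], [0, 140.83], [-78.03, 258.03], [13.02, 114.36], [-168.23, 168.23]. Speed limits (degrees/s): [147.25, 147.25, 180, 180, 180, 180, 180].

## Interface

Orientations are given as [roll, pitch, yaw] about the fixed x, y, z axes, in that order (R = Rz(yaw) Ry(pitch) Rx(roll)).
In Python, from cell import get_state, read_camera, get_calibration, hand_in, grasp_offset gives the robot as it stands.
- The arm moves only by the tool carry_out, never from a script. Its argument "targets" is one flat list of numbers, 4 for each row, row after row: the shift along the tool's x, y, z in mm, then the turn about the tool's z in degrees. In form: [dx, dy, dz, roll, dx, dy, dz, roll, ...]. A call has 1 to 20 rows; each row is the pose to reach, as a shift and turn from the pose commanded when the call began, along the tool's axes at that moment; what a row does not reach only later rows make up. A row lasts 1/10 s, in which the tool goes at most 50 mm and 8.59 degrees, less where a joint would pass 70% of its speed; a pose out of reach is approached as far as the arm can. A call with a gripper value outside its range is refused whole. "claw" is the opening, from 0 (shut) to 1 (fully open), set as the call begins (left out, the last holds). The fingers move at their own pace and stop on an object; "squeeze" is the grip in N (left out, the last holds). Time passes only in rows, so rows that repeat a pose let the fingers close. It gives the time, the measured TCP pose, the force, the opening and the grip force at its end, in the units of the state.
- get_state(): the state, without advancing time (a new reading comes with each control period).
- read_camera(name): name is "scene" or "top" or "wrist"; returns the picture (420x560x3 uint8, red, green, blue); there is no depth.
- get_calibration(name): a dict with "mtx" (3x3 intrinsics, pixels), "world_to_cam" (4x4, takes a point from world to camera coordinates); the wrist camera has in their place "T_tool_cam" (4x4, takes a point from camera to tool coordinates, whose origin is the TCP and whose axes are the flange's). Camera axes: x right, y up, looking along -z (the intrinsics and any distortion apply to the point x, -y, -z); pixel columns grow to the right and rows downward; lengths in m; the calibration is good to about 2 mm. A picture is of the moment at which its call begins: read the wrist's pose just before it. get_calibration takes no time and is no camera call.
- hand_in(): hands the job in; it is judged then, once.
The state is a dict: "time_s": time; "joints": joint angles; "joint_vel": joint speeds; "joint_torque": joint torques, N m; "tcp_pos": TCP position; "tool_rot": TCP orientation; "ft_force": force on the tool from outside, world axes, zero at the start; "ft_torque": the same for the moment, N m; "gripper_width": finger opening in m; "grasp_force": force on a finger pad.
Only numpy, scipy, OpenCV 4.12 (cv2) and the standard library are available. Lean on these libraries where they do the work, as an engineer would, in place of code of your own. Each camera call takes 0.05 s, during which the arm holds its last target. There are 200 camera calls.

## Task

The bottle's cap is stuck: clamp the bottle in the bench vise so that the cap can be unscrewed. Squeeze the release lever, slide the jaw gently up against the bottle until the bottle rests on the back jaw, let go of the lever so that it locks, then turn the star handle clockwise until the bottle, still upright, is held firmly but is not crushed. Leave the things round the vise where they are.

Things in the scene. Friction and masses are not known exactly. Their poses are not given: they have to be found in the camera images.
- vise: Grey quick-release bench vise, bolted down; plate 280 x 96 x 10 mm. Origin: under the plate on the centre line, 150 mm from its star handle end (-x) and 130 mm from its back jaw end (+x). x: clamping direction, from star handle to back jaw; y across; z up. Two guide strips, y = +-36 to 46 mm, 20 mm high; the one at +y has rack teeth 6 mm apart.
- vise_bed (a point): Point on the centre line on top of the vise's plate (z = 10 mm), 35 mm from the vise's origin along its x, about where the bottle stands. The back jaw's rubber pad (64 mm wide, z 22 to 82 mm) has its face 50 mm to +x of this point while nothing presses it; it gives way along x on stiff springs, about 25 N per mm.
- carriage_mid (a point): Centre of the carriage's deck, 80 mm above the bench. The grey carriage (60 x 60 mm) slides along the vise's x, 75 mm at most, with about 3 N friction while the lever is squeezed, else locked to the rack. It bears the star handle (56 mm to -x of this point), release lever (28 mm to +y), fixed grip plate (7.5 mm to -y) and front jaw (face 45 mm to +x with the screw fully back).
- lever_top (a point): Middle of the top edge (z = 120 mm) of the release lever: upright steel plate, 28 mm along x, 6 mm thick in y, on the carriage's +y side; free for fingers from above, 35 mm down from the top. Squeezed toward the grip plate (to -y) it slides 8 mm, its spring taking 6 N at first, 10 N at the end. Beyond 4 mm its tooth is clear of the rack.
- lever (a joint): Release lever, m: 0 = fully out, tooth locked in the rack; 0.008 = fully squeezed; carriage free beyond 0.004. Let go, it springs out. If its tooth then stands on top of a rack tooth it stays at about 0.003 and clicks in by itself when the tightening screw pushes the carriage back (up to 6 mm).
- grip_plate_top (a point): Middle of the top edge (z = 120 mm) of the fixed grip plate, the lever's mate: upright steel plate, 30 mm along x, 7 mm thick in y. Lever and plate are pinched from above by two fingers closing along the vise's y: 42 mm over both outer faces with the lever out, 34 mm fully squeezed; this plate's outer face (3.5 mm to -y of this point) does not move.
- jaw: Front jaw, a grey plate 58 mm wide, 64 mm high, with a rubber face, carried by the carriage and pushed ahead of it (+x) by the screw. Origin: middle of its face (to the bottle), 52 mm above the bench.
- star_hub (a point): Centre of the star handle, 66 mm above the bench, on the screw's axis (the vise's x): five steel spokes, 72 degrees apart, in the plane across the vise, each with a slippery polished black ball, 16 mm in diameter, centred 46 mm from the hub. To +x the carriage begins 18 mm from the hub's centre, lever and grip plate 41 mm. Turned by pushing the upper balls sideways, one after another, with closed fingers from above.
- star (a joint): Star handle, rad, 0 to 8; stays where left; at 0 a spoke stands straight up. Growing = clockwise seen from the handle end (top ball goes to the vise's -y): jaw goes 3 mm forward per rad. Torque: 0.15 N m, plus 0.003 N m per N of clamping. Good: about 40 N on the bottle = 0.27 N m, 5.9 N square on a ball. Under 25 N (0.22 N m) is loose, over 80 N (0.39 N m, 8.5 N on a ball) crushes it; let go, over 50 N it eases to 50.
- bottle: White plastic bottle with a white cap, 50 mm in diameter, 113 mm high, about 0.12 kg, standing upright and loose on the vise's plate between the jaws. Origin: centre of its underside.
- funnel: White funnel, 65 mm, upside down beside the vise; bystander. Origin: centre of its underside.
- fittings_box: Small parts box 65 x 90 x 26 mm beside the vise; bystander. Origin: centre of its underside.
- screwdriver: Screwdriver, 169 mm long, 22 mm high, lying beside the vise; bystander. Origin: centre of its underside.
- pipette_bulb: Rubber pipette bulb, 46 mm, 60 mm high, beyond the back jaw; bystander. Origin: centre of its underside.
- black_cap: Black screw cap, 37 mm, 25 mm high, beyond the back jaw; bystander. Origin: centre of its underside.
Things that resemble listed ones, but are neither listed nor needed, are in the scene too. What is meant by the bottle is not purple, and is the larger of those in its own colour.

How it is judged (in metres and radians):
On the way, in this order (a step that is already met when the one before it is completed fails the run):
1. the lever is squeezed and the jaw has been slid up to the bottle, the bottle against the back jaw (value of joint lever above 0.004 m and contact force between jaw and bottle above 1 N and x of bottle in the frame of vise_bed above 0.0225 m), for 0.1 s.
2. the lever is let go and locked and the star handle has been turned to clamp the bottle (value of joint lever below 0.002 m and contact force between jaw and bottle above 25 N), for 0.2 s.
At the end, for the whole second after the job is handed in: The bottle stands upright (within 0.08 rad) and at rest between the jaws, clamped with 25 to 80 N by the screw, the release lever out and locked (within 2 mm) (all of step 2 and contact force between jaw and bottle below 80 N and angle between bottle's own z axis and vertical below 0.08 rad and linear speed of bottle below 0.01 m/s); the robot touches nothing.
It fails at once if the bottle is crushed (over 80 N) (contact force between jaw and bottle above 80 N).
It fails at once if the jaw is rammed against the bottle with the lever squeezed (over 25 N) (value of joint lever above 0.0045 m and contact force between jaw and bottle above 25 N).
It fails at once if the bottle is tipped (over 0.3 rad) (angle between bottle's own z axis and vertical above 0.3 rad).
It fails at once if a bystander is moved (over 25 mm) (distance of any of funnel, fittings_box, screwdriver, pipette_bulb, black_cap from where it was at the start of the episode above 0.025 m).
It also fails if it takes over 67 s, if anything falls off the work surface, if the arm or the gripper's body presses on something with over 40 N, if the wrist force passes 120 N, or if a joint passes its speed limit or range.

## Working session

There is one attempt and no reset: what is moved stays moved. The work goes in short steps, Python scripts to look and compute and a tool call to move; the robot and the scene stay as the last step left them, time stands still between calls to the robot, and variables do not carry over. Pictures are saved under pics/ and viewed, at most 10 in all, crops included, and the job is handed in when it is done.

Besides the shell and the picture viewer there is one more tool, called after ">>>" as name(argument=value, ...) on one line, values as JSON. carry_out: Moves the arm, as the interface text tells. Its arguments: {"type":"object","properties":{"targets":{"type":"array","items":{"type":"number"}},"claw":{"type":"number"},"squeeze":{"type":"number"}},"required":["targets"]}

```bash
ls; mkdir -p pics; python3 - <<'E'
from cell import *
import cv2,numpy as np
s=get_state();print({k:np.round(v,3).tolist() for k,v in s.items()},grasp_offset)
for n in("scene","top"):
    cv2.imwrite(f"pics/{n}0.png",read_camera(n)[:,:,::-1]);c=get_calibration(n);print(n,c)
print(get_calibration("wrist"))
E
```

```text
pics
{'time_s': 0.0, 'joints': [-77.292, 22.871, 2.581, 88.117, -1.072, 69.151, -2.905], 'joint_vel': [-0.049, 0.109, -0.007, 0.04, 0.052, -0.028, 0.02], 'joint_torque': [-0.001, -47.512, 1.364, -25.422, 0.012, 0.009, 0.0], 'tcp_pos': [0.205, 0.616, 0.23], 'tool_rot': [-179.886, 0.008, 161.625], 'ft_force': [-0.139, 0.836, -0.143], 'ft_torque': [0.017, 0.005, -0.031], 'grasp_force': 0.0, 'gripper_width': 0.085} 0.0187
scene {'mtx': array([[418.52440417,   0.        , 282.90143785],
       [  0.        , 418.52440417, 204.04048356],
       [  0.        ,   0.        ,   1.        ]]), 'world_to_cam': array([[ 0.8907701 , -0.45438356,  0.00801269, -0.48891716],
       [ 0.21129814,  0.4297083 ,  0.87789742, -0.2607877 ],
       [-0.40234527, -0.78031171,  0.47878171, -0.59837605],
       [ 0.        ,  0.        ,  0.        ,  1.        ]])}
top {'mtx': array([[521.49021976,   0.        , 280.7202215 ],
       [  0.        , 521.49021976, 209.61267081],
       [  0.        ,   0.        ,   1.        ]]), 'world_to_cam': array([[-0.02576695, -0.99950318, -0.01815108,  0.11104984],
       [ 0.99527292, -0.02735018,  0.09318683, -0.61173347],
       [-0.09363697, -0.01566413,  0.99548318, -1.00419617],
       [ 0.        ,  0.        ,  0.        ,  1.        ]])}
{'mtx': array([[371.08909198,   0.        , 279.06644175],
       [  0.        , 371.08909198, 204.40092533],
       [  0.        ,   0.        ,   1.        ]]), 'T_tool_cam': array([[ 6.50840742e-05,  9.51079586e-01,  3.08945977e-01,
         7.85740440e-02],
       [ 9.99999821e-01, -2.45552583e-04,  5.45260334e-04,
         5.72306038e-04],
       [ 5.94448455e-04,  3.08945887e-01, -9.51079432e-01,
        -1.41768311e-01],
       [ 0.00000000e+00,  0.00000000e+00,  0.00000000e+00,
         1.00000000e+00]])}
```

View pics/scene0.png

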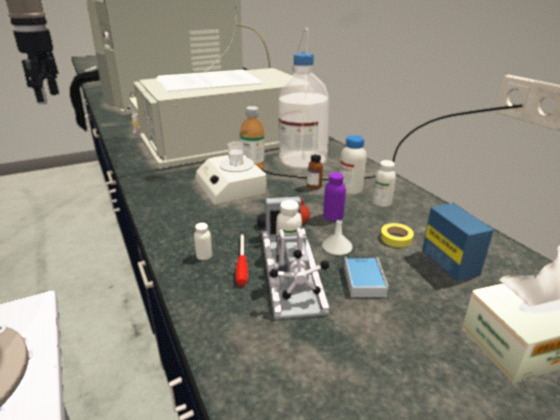

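View pics/top0.png

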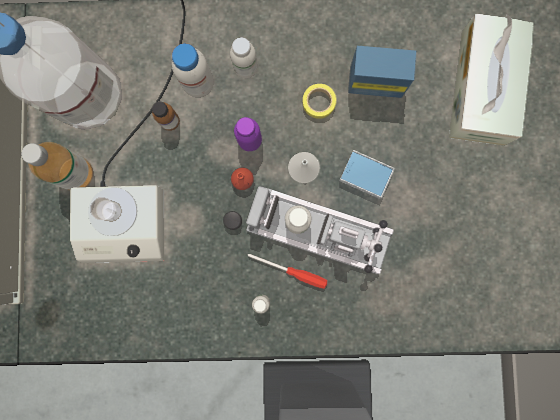

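Candidates for the bottle are the white one in the vise at top (298,218), the small white bottle at (261,305), the white one at (242,50), and the purple one at (248,134), which is excluded. I choose (298,218), which stands between the jaws, and check it in one close crop.

```bash
python3 - <<'E'
import cv2
a=cv2.imread("pics/top0.png")[175:285,235:405]
cv2.imwrite("pics/crop1.png",cv2.resize(a,None,fx=4.7,fy=4.7,interpolation=cv2.INTER_CUBIC))
E
```

```text
(no output)
```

View pics/crop1.png

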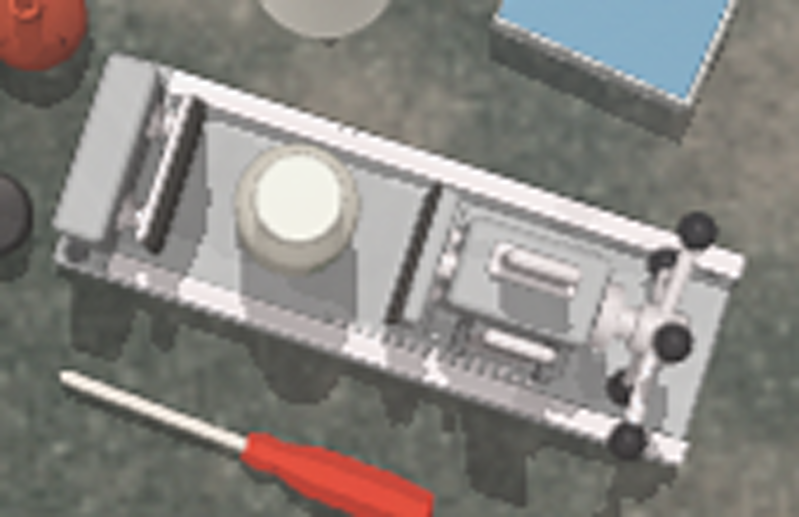

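The crop shows the chosen bottle (cap at crop 298,202) between the pads. The lever's top edge is at (520,345), the grip plate at (540,268) and the top ball at (672,342).

```bash
cat > h.py <<'E'
import numpy as np, cv2
from cell import *
def ray(c,p,z):
    M=c["world_to_cam"];R=M[:3,:3];t=M[:3,3];o=-R.T@t
    K=c["mtx"];d=R.T@np.array([(p[0]-K[0,2])/K[0,0],-(p[1]-K[1,2])/K[1,1],-1])
    return o+d*(z-o[2])/d[2]
def wristcal(s):
    from scipy.spatial.transform import Rotation as Ro
    T=np.eye(4);T[:3,:3]=Ro.from_euler("xyz",s["tool_rot"],degrees=True).as_matrix();T[:3,3]=s["tcp_pos"]
    c=get_calibration("wrist");return {"mtx":c["mtx"],"world_to_cam":np.linalg.inv(T@c["T_tool_cam"])}
def pix(c,P):
    M=c["world_to_cam"];q=M[:3,:3]@np.array(P)+M[:3,3];K=c["mtx"]
    return K[0,0]*q[0]/-q[2]+K[0,2],-K[1,1]*q[1]/-q[2]+K[1,2]
E
python3 - <<'E'
from h import *
c=get_calibration("top")
f=lambda x,y,z:ray(c,(x/4.7+235,y/4.7+175),z)
P=dict(levA=f(487,335,.12),levB=f(555,355,.12),gpA=f(497,260,.12),gpB=f(577,283,.12),cap=f(298,202,.113),topball=f(672,342,.112),
 ballL=f(697,230,.08),ballR=f(627,440,.08),cornR=f(683,460,.02),cornL=f(743,262,.02),farR=f(62,250,.02))
for k,v in P.items(): print(k,v.round(4))
e=P['levA']-P['levB'];print(np.degrees(np.arctan2(e[1],e[0])),np.linalg.norm(e))
e=P['gpA']-P['gpB'];print(np.degrees(np.arctan2(e[1],e[0])),np.linalg.norm(e))
e=P['farR']-P['cornR'];print(np.degrees(np.arctan2(e[1],e[0])),np.linalg.norm(e))
e=P['cornL']-P['cornR'];print(np.degrees(np.arctan2(e[1],e[0])),np.linalg.norm(e))
yaw=np.radians(106);u=np.array([np.cos(yaw),np.sin(yaw)]);v=np.array([-u[1],u[0]])
for k,p in P.items(): d=p[:2]-P['topball'][:2];print(k,(u@d*1e3).round(1),(v@d*1e3).round(1))
E
```

```text
levA [ 0.5371 -0.0088  0.12  ]
levB [ 0.5288 -0.0343  0.12  ]
gpA [ 0.5656 -0.0136  0.12  ]
gpB [ 0.556  -0.0438  0.12  ]
cap [0.5905 0.0617 0.113 ]
topball [ 0.5327 -0.0803  0.112 ]
ballL [ 0.5775 -0.0975  0.08  ]
ballR [ 0.4951 -0.0663  0.08  ]
cornR [ 0.4848 -0.0982  0.02  ]
cornL [ 0.5671 -0.1271  0.02  ]
farR [0.5799 0.1608 0.02  ]
72.06982703981994 0.02687932229347586
72.34534906634302 0.03165523120850514
69.82439178548813 0.27591043049731445
-19.316544834755 0.0872750558726891
levA 67.6 -23.9
levB 45.3 -8.9
gpA 55.0 -50.0
gpB 28.7 -32.4
cap 120.6 -94.6
topball 0.0 0.0
ballL -28.9 -38.3
ballR 23.9 32.3
cornR -4.0 51.1
cornL -54.4 -20.1
farR 218.7 -111.8
```

>>> carry_out(targets=[-525,-501,-40,91,-525,-501,-40,91,-525,-501,-40,91,-525,-501,-40,91,-525,-501,-40,91,-525,-501,-40,91,-525,-501,-40,91,-525,-501,-40,91,-525,-501,-40,91,-525,-501,-40,91,-525,-501,-40,91,-525,-501,-40,91,-525,-501,-40,91,-525,-501,-40,91,-525,-501,-40,91,-525,-501,-40,91,-525,-501,-40,91,-525,-501,-40,91,-525,-501,-40,91])

```text
time_s: 2.0
tcp_pos: [0.5447, -0.0222, 0.271]
tool_rot: [-179.9, -0.0, 70.8]
ft_force: [0.2, -0.2, -0.1]
gripper_width: 0.0852
grasp_force: 0.0
```

```bash
python3 - <<'E'
from h import *
s=get_state();print(s["tcp_pos"],s["tool_rot"],s["joints"],s["time_s"])
im=read_camera("wrist")[:,:,::-1];cv2.imwrite("pics/w1.png",im)
np.save("w1.npy",wristcal(s),allow_pickle=True)
cv2.imwrite("pics/w1b.png",cv2.resize(im,None,fx=1.42,fy=1.42,interpolation=cv2.INTER_CUBIC))
E
```

```text
[ 0.54474067 -0.0222044   0.27100109] [-1.79941618e+02 -4.02541067e-02  7.07990770e+01] [-36.17509724  12.8695468   40.43191303 100.17448846  -8.88792361
  70.22723808 -12.62727795] 2.0
```

View pics/w1b.png

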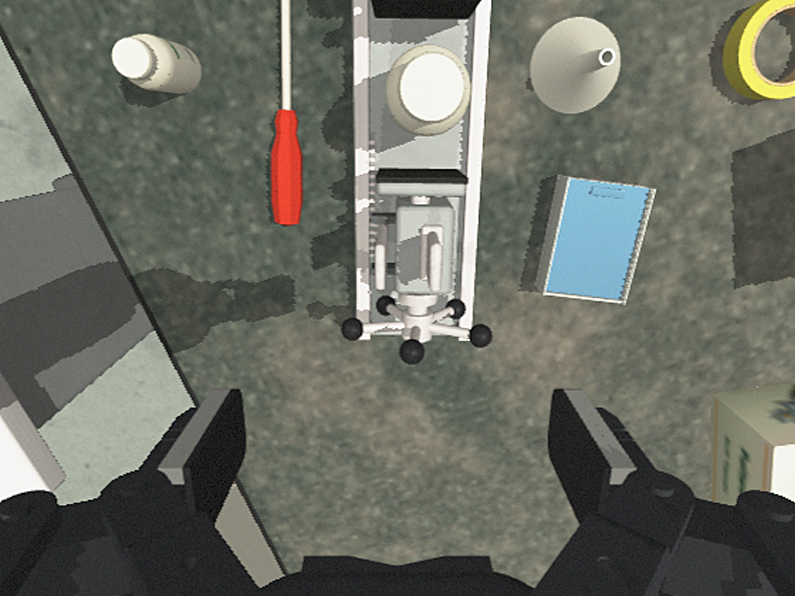

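The wrist picture shows the lever's top edge at about (380,267) and the grip plate at (434,258). The top ball is at (411,351) and the bottle's cap at (433,87), all in enlarged pixels.

```bash
python3 - <<'E'
from h import *
c=np.load("w1.npy",allow_pickle=True).item();t=get_calibration("top")
f=lambda x,y,z:ray(c,(x/1.42,y/1.42),z)
P=dict(sL0=f(355,20,.02),sL1=f(358,338,.02),sR0=f(493,10,.02),sR1=f(474,338,.02),levA=f(380,246,.12),levB=f(380,290,.12),gpA=f(437,227,.12),gpB=f(434,290,.12),cap=f(433,87,.113),ball=f(411,351,.112),bL=f(352,328,.080),bR=f(480,335,.08),jawface=f(420,171,.084))
yaw=np.radians(70.8);u=np.array([np.cos(yaw),np.sin(yaw)]);v=np.array([-u[1],u[0]])
tc=np.array([.54474,-.0222])
for k,p in P.items(): d=p[:2]-tc;print(k,p.round(4),"vise-dir rel tcp",(u@d*1e3).round(1),(v@d*1e3).round(1),"top px",(np.array(pix(t,p))-[235,175])*4.7)
for a,b in(("sL0","sL1"),("sR0","sR1"),("gpA","gpB")):
    e=P[a]-P[b];print(np.degrees(np.arctan2(e[1],e[0])))
big=cv2.imread("pics/w1.png")[110:260,220:370];cv2.imwrite("pics/w1c.png",cv2.resize(big,None,fx=4,fy=4,interpolation=cv2.INTER_CUBIC))
E
```

```text
sL0 [0.566  0.1219 0.02  ] vise-dir rel tcp 143.1 27.3 top px [154.18316274 280.38095507]
sL1 [ 0.4869 -0.0957  0.02  ] vise-dir rel tcp -88.4 30.5 top px [676.65822633 455.09831725]
sR0 [0.6552 0.0972 0.02  ] vise-dir rel tcp 149.1 -65.0 top px [207.04766662  70.0805914 ]
sR1 [ 0.5753 -0.1264  0.02  ] vise-dir rel tcp -88.4 -63.2 top px [740.52019148 242.62368166]
levA [ 0.5401 -0.0089  0.12  ] vise-dir rel tcp 11.1 8.8 top px [486.95670826 327.13119742]
levB [ 0.5312 -0.0336  0.12  ] vise-dir rel tcp -15.2 9.0 top px [552.86514373 348.78201671]
gpA [ 0.5741 -0.0091  0.12  ] vise-dir rel tcp 22.0 -23.4 top px [484.37683464 238.25640971]
gpB [ 0.561 -0.044  0.12 ] vise-dir rel tcp -15.2 -22.5 top px [577.01375784 269.92003552]
cap [0.5952 0.0618 0.113 ] vise-dir rel tcp 96.0 -20.0 top px [297.20895998 189.84030208]
ball [ 0.5349 -0.08    0.112 ] vise-dir rel tcp -57.8 -9.7 top px [670.86877555 336.48278838]
bL [ 0.4985 -0.0647  0.08  ] vise-dir rel tcp -55.4 29.6 top px [622.75938849 431.26898318]
bR [ 0.5793 -0.0983  0.08  ] vise-dir rel tcp -60.5 -57.6 top px [698.63931893 225.5028372 ]
jawface [0.5752 0.0197 0.084 ] vise-dir rel tcp 49.6 -15.0 top px [403.54840013 243.12114712]
70.01668469965635
70.34878038220096
69.47443953351407
```

View pics/w1c.png

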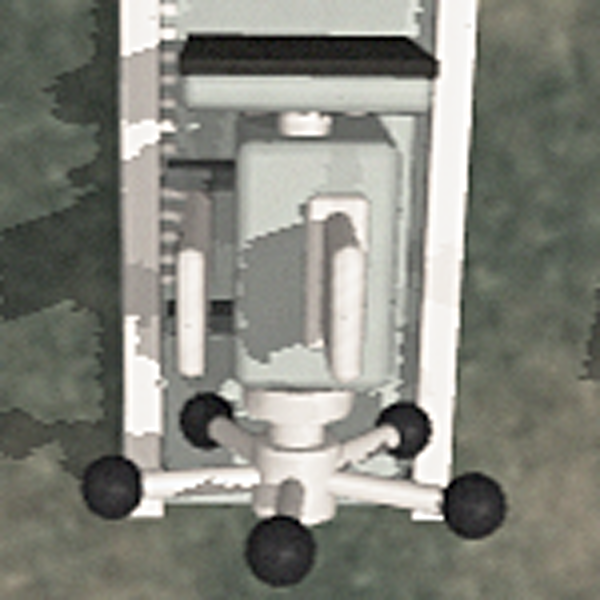

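The crop now separates the plates clearly. The lever's top edge runs from (191,250) to (191,375) and the grip plate's from (347,247) to (347,375) in crop pixels.

```bash
python3 - <<'E'
from h import *
c=np.load("w1.npy",allow_pickle=True).item()
f=lambda x,y,z:ray(c,(220+x/4,110+y/4),z)
yaw=np.radians(70.2);u=np.array([np.cos(yaw),np.sin(yaw)]);v=np.array([-u[1],u[0]])
tc=np.array([.54474,-.0222])
P=dict(lev0=f(191,250,.12),lev1=f(191,375,.12),gp0=f(347,247,.12),gp1=f(347,375,.12),stripL=f(122,300,.02),stripR=f(472,300,.02),jawL=f(183,72,.084),jawR=f(437,72,.084),ball=f(280,550,.112),bL=f(113,487,.08),bR=f(475,505,.08),cap=f(340,-194,.113))
for k,p in P.items(): d=p[:2]-tc;print(k,p.round(4),(u@d*1e3).round(1),(v@d*1e3).round(1))
E
```

```text
lev0 [ 0.5404 -0.0083  0.12  ] 11.6 8.8
lev1 [ 0.5315 -0.0333  0.12  ] -14.9 8.7
gp0 [ 0.5704 -0.0181  0.12  ] 12.6 -22.7
gp1 [ 0.562  -0.0439  0.12  ] -14.6 -23.6
stripL [ 0.5072 -0.0362  0.02  ] -25.9 30.6
stripR [ 0.5976 -0.0676  0.02  ] -24.8 -65.2
jawL [0.5484 0.0222 0.084 ] 43.0 11.6
jawR [0.6007 0.0039 0.084 ] 43.5 -43.8
ball [ 0.5352 -0.0804  0.112 ] -58.0 -10.8
bL [ 0.4986 -0.0656  0.08  ] -56.5 28.7
bR [ 0.5798 -0.0988  0.08  ] -60.2 -59.0
cap [0.5952 0.0617 0.113 ] 96.0 -19.1
```

>>> carry_out(targets=[0,11,40,0.6,0,11,80,0.6,0,11,110,0.6,0,11,130,0.6,0,11,145,0.6,0,11,160,0.6,0,11,170,0.6,0,11,179,0.6,0,11,179,0.6,0,11,179,0.6], claw=1)

```text
time_s: 3.05
tcp_pos: [0.556, -0.0278, 0.0927]
tool_rot: [180.0, -0.0, 70.0]
ft_force: [0.1, 0.3, 0.8]
gripper_width: 0.0855
grasp_force: 0.0
```

>>> carry_out(targets=[0,0,0,0,0,0,0,0,0,0,0,0,0,0,0,0,0,0,0,0,0,0,0,0,0,0,0,0,0,0,0,0], claw=0.3, squeeze=20)

```text
time_s: 3.85
tcp_pos: [0.553, -0.0266, 0.0923]
tool_rot: [-179.6, -0.0, 70.1]
ft_force: [-6.3, 2.8, 6.8]
gripper_width: 0.0325
grasp_force: 23.8
```

>>> carry_out(targets=[0,-2,-1,0,0,-3,-1,0,2,-3,-1,0,5,-3,-1,0,8,-3,-1,0,11,-3,-1,0,14,-3,-1,0,17,-3,-1,0,20,-3,-1,0,22,-3,-1,0,23,-3,-1,0,24,-3,-1,0,25,-3,-1,0,26,-3,-1,0,27,-3,-1,0,28,-3,-1,0,29,-3,-1,0,30,-3,-1,0,31,-3,-1,0,32,-3,-1,0])

```text
time_s: 5.85
tcp_pos: [0.5627, 0.0003, 0.0924]
tool_rot: [-180.0, 0.2, 69.9]
ft_force: [1.7, -6.3, -7.7]
gripper_width: 0.0324
grasp_force: 27.8
```

```bash
python3 - <<'E'
from h import *
s=get_state();print(s["tcp_pos"],s["ft_force"],s["grasp_force"])
a=read_camera("wrist")[:,:,::-1];t=read_camera("top")[150:300,200:410,::-1]
t=cv2.resize(t,(560,400));cv2.imwrite("pics/w2.png",np.vstack([a[:190],t]))
E
```

```text
[5.62726735e-01 3.44559415e-04 9.24418365e-02] [ 1.65616449 -6.34251339 -7.65359355] 27.79366046190262
```

View pics/w2.png

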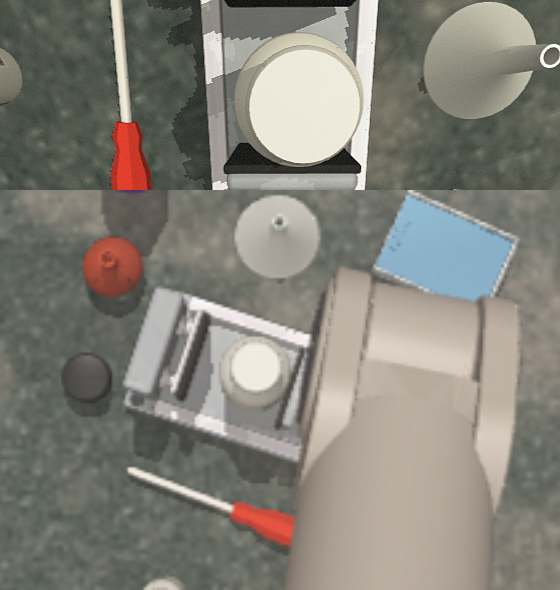

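The wrist view shows the jaw pad at (290,160) almost at the bottle, and the top view shows the bottle upright with about 25 mm left to the back pad.

>>> carry_out(targets=[1,1,0.5,0,2,1,0.5,0,3,1,0.5,0,4,1,0.5,0,5,1,0.5,0,6,1,0.5,0,7,1,0.5,0,8,1,0.5,0,9,1,0.5,0,10,1,0.5,0,11,1,0.5,0,12,1,0.5,0,13,1,0.5,0,14,1,0.5,0,15,1,0.5,0,16,1,0.5,0,17,1,0.5,0,18,1,0.5,0])

```text
time_s: 7.75
tcp_pos: [0.569, 0.0175, 0.0924]
tool_rot: [-179.9, 0.2, 69.9]
ft_force: [-2.5, -4.3, -0.8]
gripper_width: 0.0328
grasp_force: 26.0
```

```bash
python3 - <<'E'
from h import *
s=get_state();print(s["tcp_pos"],s["ft_force"])
a=read_camera("wrist")[:,:,::-1];t=read_camera("top")[150:300,200:410,::-1]
t=cv2.resize(t,(560,400));cv2.imwrite("pics/w3.png",np.vstack([a[:190],t]))
E
```

```text
[0.56898165 0.01748865 0.09244487] [-2.46493983 -4.33340123 -0.78579088]
```

View pics/w3.png

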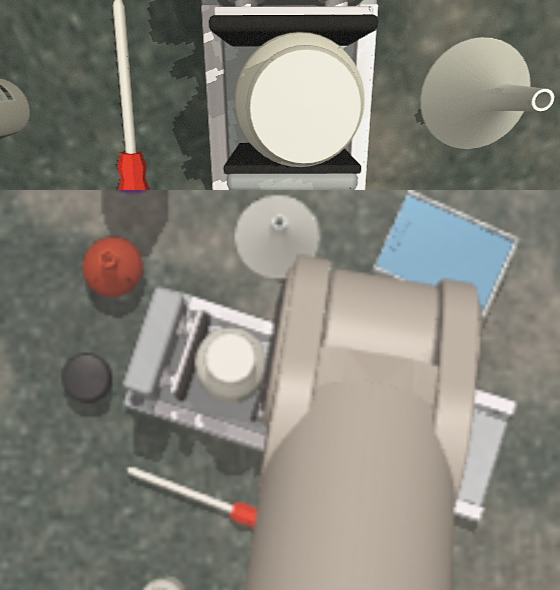

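The bottle rides against the jaw, upright, with its cap at wrist (305,105). A few mm are left to the back pad.

>>> carry_out(targets=[0.7,0,0,0,1.4,0,0,0,2.1,0,0,0,2.8,0,0,0,3.5,0,0,0,4.2,0,0,0,4.9,0,0,0])

```text
time_s: 8.55
tcp_pos: [0.5693, 0.0185, 0.0924]
tool_rot: [-179.8, 0.5, 69.8]
ft_force: [-7.5, -11.7, 1.1]
gripper_width: 0.0326
grasp_force: 25.3
```

>>> carry_out(targets=[0.4,0,0,0,0.8,0,0,0,1.2,0,0,0])

```text
time_s: 8.85
tcp_pos: [0.5694, 0.0185, 0.0924]
tool_rot: [-179.8, 0.5, 69.8]
ft_force: [-8.2, -13.6, 2.0]
gripper_width: 0.0329
grasp_force: 25.2
```

>>> carry_out(targets=[0.4,0,0,0,0.8,0,0,0,1.2,0,0,0])

```text
time_s: 9.15
tcp_pos: [0.5694, 0.0186, 0.0924]
tool_rot: [-179.8, 0.6, 69.8]
ft_force: [-8.4, -14.5, 3.2]
gripper_width: 0.0324
grasp_force: 25.1
```

```bash
python3 - <<'E'
from h import *
a=read_camera("wrist")[:,:,::-1];t=read_camera("top")[190:280,235:320,::-1]
t=cv2.resize(t,(560,590),interpolation=cv2.INTER_CUBIC)[:400];cv2.imwrite("pics/w4.png",np.vstack([a[:190],t]))
E
```

```text
(no output)
```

View pics/w4.png

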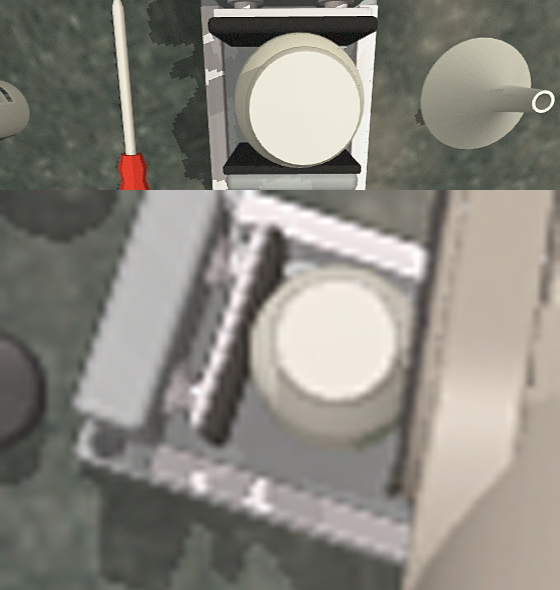

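The bottle's edge touches the dark back pad at about (255,340), the jaw holds its other side, and it is upright. I ease the push and let the lever go.

>>> carry_out(targets=[-2,0,0,0,-4,0,0,0,-4,0,0,0])

```text
time_s: 9.55
tcp_pos: [0.5694, 0.0186, 0.0925]
tool_rot: [-179.8, 0.3, 69.9]
ft_force: [-4.8, -7.5, -0.6]
gripper_width: 0.0326
grasp_force: 25.5
```

>>> carry_out(targets=[-4,0,0,0,-4,0,0,0,-4,0,0,0,-4,0,0,0,-4,0,0,0,-4,0,-20,0,-4,0,-50,0,-4,0,-90,0,-30,0,-120,0,-60,0,-120,0,-60,0,-120,0], claw=1)

```text
time_s: 10.65
tcp_pos: [0.5509, -0.0383, 0.2146]
tool_rot: [179.8, 0.0, 69.6]
ft_force: [-0.2, -0.2, -0.5]
gripper_width: 0.0854
grasp_force: 0.0
```

```bash
python3 - <<'E'
from h import *
s=get_state();im=read_camera("wrist")[:,:,::-1];np.save("w5.npy",wristcal(s),allow_pickle=True)
print(s["tcp_pos"],s["tool_rot"])
cv2.imwrite("pics/w5.png",cv2.resize(im[60:420,150:430],None,fx=1.66,fy=1.66,interpolation=cv2.INTER_CUBIC))
E
```

```text
[ 0.55086299 -0.03833653  0.21460317] [1.79828487e+02 9.10621917e-03 6.96450711e+01]
```

View pics/w5.png

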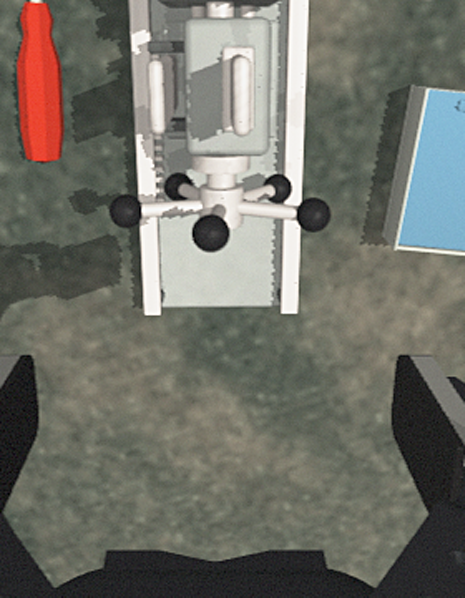

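The star is clear: top ball at (211,233), side balls at (126,211) and (313,215). The lever's top is at (157,97) and the grip plate's at (240,95).

```bash
cat >> h.py <<'E'
tc=np.array([.54474,-.0222]);_y=np.radians(70.2);u=np.array([np.cos(_y),np.sin(_y)]);v=np.array([-u[1],u[0]])
def uv(p): d=np.array(p)[:2]-tc;return np.round([u@d*1e3,v@d*1e3],1)
E
python3 - <<'E'
from h import *
c=np.load("w5.npy",allow_pickle=True).item()
f=lambda x,y,z:ray(c,(150+x/1.66,60+y/1.66),z)
for k,q in dict(lev0=(157,62,.12),lev1=(157,132,.12),gp0=(241,58,.12),gp1=(241,134,.12),deckL=(186,100,.08),deckR=(269,100,.08),ball=(211,233,.112),bL=(126,211,.08),bR=(313,215,.08),sL=(145,310,.02),sR=(298,310,.02),sL2=(131,30,.02),sR2=(307,30,.02)).items(): print(k,uv(f(*q)))
print(uv(get_state()["tcp_pos"]))
E
```

```text
lev0 [58.9  8.3]
lev1 [33.2  9.3]
gp0 [ 60.  -22.7]
gp1 [ 32.1 -22.8]
deckL [41.4 -0.4]
deckR [ 41.  -36.9]
ball [ -9.9 -10.9]
bL [-8.8 28.7]
bR [-11.7 -58.3]
sL [-86.4  29.5]
sR [-87.5 -61.7]
sL2 [71.6 29.7]
sR2 [ 70.7 -61.2]
[-10.4 -10.6]
```

>>> carry_out(targets=[-3,-29,0,-0.5,-3,-29,0,-0.5,-3,-29,0,-0.5,-3,-29,20,-0.5,-3,-29,40,-0.5,-3,-29,60,-0.5,-3,-29,80,-0.5,-3,-29,95,-0.5,-3,-29,105,-0.5,-3,-29,114,-0.5,-3,-29,114,-0.5,-3,-29,114,-0.5], claw=0)

```text
time_s: 11.9
tcp_pos: [0.5237, -0.0263, 0.0991]
tool_rot: [180.0, -0.0, 70.5]
ft_force: [0.5, 0.0, -0.5]
gripper_width: -0.0001
grasp_force: 0.0
```

>>> carry_out(targets=[0,2,0,0,0,4,0,0,0,6,0,0,0,8,0,0,0,10,0,0,0,12,0,0])

```text
time_s: 12.5
tcp_pos: [0.5331, -0.0298, 0.0984]
tool_rot: [-179.8, 0.0, 70.5]
ft_force: [-4.4, 1.4, 2.7]
gripper_width: -0.0001
grasp_force: 2.3
```

>>> carry_out(targets=[0,1.5,0,0,0,3,0,0,0,4.5,0,0,0,6,0,0])

```text
time_s: 12.9
tcp_pos: [0.5401, -0.0325, 0.0987]
tool_rot: [-180.0, 0.0, 70.5]
ft_force: [-4.1, 0.2, 1.7]
gripper_width: -0.0003
grasp_force: 2.1
```

>>> carry_out(targets=[0,1.5,0,0,0,3,0,0,0,4.5,0,0,0,6,0,0])

```text
time_s: 13.3
tcp_pos: [0.5457, -0.0347, 0.0987]
tool_rot: [-180.0, 0.0, 70.5]
ft_force: [-4.5, -0.1, 1.2]
gripper_width: 0.0001
grasp_force: 2.0
```

>>> carry_out(targets=[0,1.5,0,0,0,3,0,0,0,4.5,1,0,0,6,1,0,0,7.5,1,0])

```text
time_s: 13.8
tcp_pos: [0.5528, -0.0366, 0.0975]
tool_rot: [-180.0, -0.0, 70.5]
ft_force: [-3.2, -0.2, -0.4]
gripper_width: 0.0001
grasp_force: 1.8
```

>>> carry_out(targets=[0,1.5,1,0,0,3,2,0,0,4.5,2,0,0,6,3,0,0,7.5,3,0])

```text
time_s: 14.3
tcp_pos: [0.5599, -0.0391, 0.0947]
tool_rot: [-180.0, -0.0, 70.5]
ft_force: [-4.2, 1.5, 0.4]
gripper_width: -0.0001
grasp_force: 2.0
```

>>> carry_out(targets=[0,-3,0,0,0,-3,-40,0,0,-30,-45,0,0,-60,-45,0,0,-60,-45,0,0,-60,-20,0,0,-60,2,0,0,-60,2,0])

```text
time_s: 15.1
tcp_pos: [0.5028, -0.0192, 0.091]
tool_rot: [-179.9, 0.1, 70.5]
ft_force: [-0.1, 0.9, -0.7]
gripper_width: 0.0003
grasp_force: 0.0
```

>>> carry_out(targets=[0,2,0,0,0,4,0,0,0,6,0,0,0,8,0,0,0,9,0,0,0,10,0,0])

```text
time_s: 15.7
tcp_pos: [0.5095, -0.0212, 0.0926]
tool_rot: [-179.5, -0.0, 70.5]
ft_force: [-9.4, 3.8, 6.9]
gripper_width: 0.0002
grasp_force: 5.5
```

>>> carry_out(targets=[0,1,-2,0,0,2,-3,0,0,3,-4,0,0,4,-4,0,0,5,-5,0])

```text
time_s: 16.2
tcp_pos: [0.5147, -0.0234, 0.0976]
tool_rot: [-179.6, 0.0, 70.5]
ft_force: [-6.8, 1.4, 4.6]
gripper_width: -0.0001
grasp_force: 4.0
```

```bash
python3 - <<'E'
from h import *
s=get_state();print(uv(s["tcp_pos"]),s["tcp_pos"][2],s["ft_force"],v@s["ft_force"][:2])
t=read_camera("wrist")[:,:,::-1];a=read_camera("scene")[200:330,225:385,::-1]
cv2.imwrite("pics/w6.png",np.hstack([cv2.resize(t[100:],(450,420)),cv2.resize(a,(345,420),interpolation=cv2.INTER_CUBIC)]))
E
```

```text
[-11.3  27.9] 0.09755214569032625 [-6.82619645  1.36722813  4.64062383] 6.885768982512189
```

View pics/w6.png

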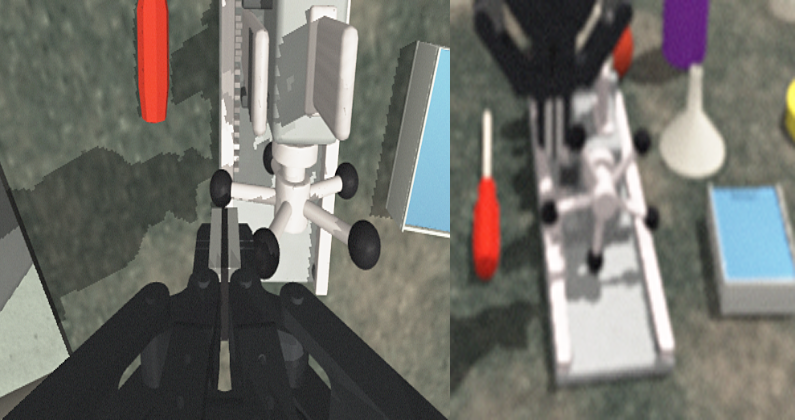

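The wrist half shows the finger on the +y side of the ball at (265,250), with the earlier ball now at (365,243), so the star turns as meant.

>>> carry_out(targets=[0,1.5,-1,0,0,3,-1,0,0,4.5,-2,0,0,6,-2,0])

```text
time_s: 16.7
tcp_pos: [0.5209, -0.0255, 0.1001]
tool_rot: [-179.7, -0.0, 70.5]
ft_force: [-7.0, 2.2, 6.6]
gripper_width: -0.0004
grasp_force: 4.2
```

>>> carry_out(targets=[0,1.5,0,0,0,3,-1,0,0,4.5,-1,0,0,6,-1,0])

```text
time_s: 17.1
tcp_pos: [0.5279, -0.0278, 0.1011]
tool_rot: [-179.9, -0.0, 70.5]
ft_force: [-5.3, 1.2, 4.7]
gripper_width: 0.0001
grasp_force: 3.1
```

>>> carry_out(targets=[0,1.5,-1,0,0,3,-2,0,0,3,-2,0])

```text
time_s: 17.4
tcp_pos: [0.5314, -0.0292, 0.1027]
tool_rot: [-180.0, -0.0, 70.5]
ft_force: [-3.1, 1.8, -0.1]
gripper_width: 0.0
grasp_force: 1.8
```

>>> carry_out(targets=[0,1,0,0,0,2,0,0,0,3,0,0])

```text
time_s: 17.7
tcp_pos: [0.5346, -0.0304, 0.103]
tool_rot: [-180.0, -0.0, 70.5]
ft_force: [-4.4, 0.7, 3.4]
gripper_width: -0.0
grasp_force: 2.9
```

>>> carry_out(targets=[0,1,0,0,0,2,0,0,0,3,0,0])

```text
time_s: 18.0
tcp_pos: [0.5376, -0.0313, 0.103]
tool_rot: [180.0, -0.0, 70.5]
ft_force: [-5.3, 0.8, 3.7]
gripper_width: 0.0001
grasp_force: 3.0
```

>>> carry_out(targets=[0,1,0,0,0,2,0,0,0,3,0,0,0,4,0,0])

```text
time_s: 18.4
tcp_pos: [0.5412, -0.0326, 0.1028]
tool_rot: [180.0, -0.0, 70.5]
ft_force: [-5.2, 1.2, 4.8]
gripper_width: -0.0002
grasp_force: 3.0
```

>>> carry_out(targets=[0,1,0,0,0,2,0,0,0,3,0,0,0,4,0,0])

```text
time_s: 18.8
tcp_pos: [0.545, -0.0339, 0.1028]
tool_rot: [180.0, -0.0, 70.5]
ft_force: [-4.6, 1.5, 3.8]
gripper_width: -0.0001
grasp_force: 2.9
```

>>> carry_out(targets=[0,1,0,0,0,2,0,0,0,3,0,0,0,4,0,0])

```text
time_s: 19.2
tcp_pos: [0.5484, -0.0353, 0.1026]
tool_rot: [-180.0, 0.0, 70.5]
ft_force: [-3.8, 0.4, 3.2]
gripper_width: -0.0001
grasp_force: 2.7
```

>>> carry_out(targets=[0,1.5,0.5,0,0,3,1,0,0,4.5,1.5,0,0,6,2,0])

```text
time_s: 19.6
tcp_pos: [0.5546, -0.0374, 0.1009]
tool_rot: [180.0, -0.0, 70.5]
ft_force: [-3.5, 1.3, 4.3]
gripper_width: 0.0002
grasp_force: 2.9
```

>>> carry_out(targets=[0,1.5,0.5,0,0,3,1.5,0,0,4.5,2.5,0,0,6,3.5,0])

```text
time_s: 20.0
tcp_pos: [0.5601, -0.039, 0.0972]
tool_rot: [-180.0, -0.0, 70.5]
ft_force: [-3.5, 1.7, 4.3]
gripper_width: -0.0002
grasp_force: 3.0
```

>>> carry_out(targets=[0,-3,0,0,0,-3,-40,0,0,-10,-80,0,0,-10,-117,0,0,-10,-117,0,0,-10,-117,0,0,-10,-117,0])

```text
time_s: 20.7
tcp_pos: [0.5501, -0.0358, 0.2131]
tool_rot: [-180.0, 0.0, 70.5]
ft_force: [-0.5, 0.2, 0.2]
gripper_width: 0.0
grasp_force: 0.0
```

```bash
cat > balls.py <<'E'
from h import *
s=get_state();im=read_camera("wrist");c=wristcal(s);cv2.imwrite("pics/w%d.png"%(s["time_s"]*100),im[:,:,::-1])
print(uv(s["tcp_pos"]),s["tcp_pos"][2],s["tool_rot"])
m=(im.max(2)<45).astype(np.uint8);m[250:]=0
n,_,st,ce=cv2.connectedComponentsWithStats(m)
for i in range(1,n):
    if 60<st[i,4]<1500: print(st[i].tolist(),ce[i].round(1),uv(ray(c,ce[i],.112)),uv(ray(c,ce[i],.08)),uv(ray(c,ce[i],.1)))
E
python3 balls.py; python3 - <<'E'
import cv2
im=cv2.imread("pics/w5.png");print(im.shape)
E
```

```text
[-10.9  -9.6] 0.21306171789428868 [-1.79952801e+02  3.53714778e-02  7.05354747e+01]
[226, 177, 17, 19, 109] [233.6 186.3] [ 2.4 20.7] [-6.3 24.7] [-0.8 22.2]
[331, 179, 16, 19, 85] [336.9 187.1] [  2.3 -49.3] [ -6.4 -54.5] [ -0.9 -51.2]
[236, 195, 21, 21, 131] [246.4 204.1] [-10.2  12.3] [-20.6  15.2] [-14.1  13.4]
[312, 197, 21, 21, 149] [320.2 206. ] [-11.2 -38.6] [-21.8 -42.3] [-15.2 -40. ]
[59, 214, 23, 36, 136] [ 69.6 231.3] [-31.1 137.4] [-44.3 156.8] [-36.1 144.7]
(598, 465, 3)
```

>>> carry_out(targets=[-2,-50,0,0,-2,-50,20,0,-2,-50,60,0,-2,-50,100,0,-2,-50,117,0,-2,-50,117,0,-2,-50,117,0])

```text
time_s: 21.45
tcp_pos: [0.5025, -0.0215, 0.0969]
tool_rot: [-180.0, 0.1, 70.5]
ft_force: [1.2, -0.2, 0.0]
gripper_width: -0.0001
grasp_force: 0.0
```

>>> carry_out(targets=[0,2,0,0,0,4,0,0,0,6,0,0,0,7,0,0,0,8,0,0])

```text
time_s: 21.95
tcp_pos: [0.5097, -0.0234, 0.0976]
tool_rot: [-179.9, -0.0, 70.5]
ft_force: [-3.5, 1.3, 4.9]
gripper_width: 0.0004
grasp_force: 2.8
```

>>> carry_out(targets=[0,-6,0,0,0,-6,8,0,0,-6,14,0,0,-6,14,0,0,-3,14,0,0,0,14,0,0,2,14,0])

```text
time_s: 22.65
tcp_pos: [0.5075, -0.023, 0.0822]
tool_rot: [-179.3, 0.0, 70.5]
ft_force: [-12.1, 4.6, 7.0]
gripper_width: 0.0003
grasp_force: 6.4
```

>>> carry_out(targets=[0,1,0,0,0,2,0,0,0,3,0,0])

```text
time_s: 22.95
tcp_pos: [0.5076, -0.023, 0.0817]
tool_rot: [-179.0, 0.0, 70.6]
ft_force: [-15.3, 5.9, 9.8]
gripper_width: -0.0001
grasp_force: 8.5
```

>>> carry_out(targets=[0,-8,0,0,0,-8,-30,0,0,-8,-60,0,0,30,-60,0,0,42,-60,0,0,42,-40,0,0,42,-17,0,0,42,-16,0,0,42,-16,0])

```text
time_s: 23.85
tcp_pos: [0.5543, -0.0398, 0.099]
tool_rot: [-180.0, 0.1, 70.5]
ft_force: [0.3, -0.6, 0.1]
gripper_width: 0.0
grasp_force: 0.0
```

```bash
cat > f.py <<'E'
from h import *
import sys
s=get_state();F=s["ft_force"];h=v@F[:2];p=np.radians(float(sys.argv[1]))
print(uv(s["tcp_pos"]),s["tcp_pos"][2].round(4),"h",h.round(1),"u",(u@F[:2]).round(1),"z",F[2].round(1),"tan",(h*np.cos(p)-F[2]*np.sin(p)).round(2))
E
python3 f.py -32
```

```text
[-13.3 -15. ] 0.099 h -0.4 u -0.4 z 0.1 tan -0.29
```

>>> carry_out(targets=[0,2,0,0,0,4,1,0,0,5,1,0,0,6,2,0,0,7,2.5,0])

```text
time_s: 24.35
tcp_pos: [0.5601, -0.0413, 0.0969]
tool_rot: [-179.8, -0.0, 70.5]
ft_force: [-4.4, 1.4, 4.3]
gripper_width: -0.0002
grasp_force: 2.9
```

>>> carry_out(targets=[0,0.5,0.3,0,0,1,0.6,0])

```text
time_s: 24.55
tcp_pos: [0.5614, -0.0418, 0.0961]
tool_rot: [-179.9, -0.0, 70.5]
ft_force: [-3.9, 1.0, 4.0]
gripper_width: 0.0002
grasp_force: 3.0
```

>>> carry_out(targets=[0,0.5,0.3,0,0,1,0.6,0])

```text
time_s: 24.75
tcp_pos: [0.5627, -0.0423, 0.0955]
tool_rot: [-180.0, -0.0, 70.5]
ft_force: [-4.7, 2.0, 4.6]
gripper_width: -0.0002
grasp_force: 3.0
```

```bash
cat > avg.py <<'E'
from h import *
import sys
L=[]
for i in range(8): read_camera("top");L.append(get_state()["ft_force"])
L=np.array(L);F=L.mean(0);h=v@F[:2];s=get_state()
print(uv(s["tcp_pos"]),s["tcp_pos"][2].round(4),"h",h.round(2),"u",(u@F[:2]).round(2),"z",F[2].round(2),"sd",L.std(0).round(2))
for d in(-30,-34,-38): p=np.radians(d);print(d,(h*np.cos(p)-F[2]*np.sin(p)).round(2))
E
python3 avg.py
```

```text
[-12.8 -23.8] 0.0955 h 4.8 u 0.13 z 3.85 sd [0.3  0.33 0.46]
-30 6.08
-34 6.13
-38 6.16
```

>>> carry_out(targets=[0,-5,-1,0,0,-8,-30,0,0,-10,-80,0,0,-10,-117,0,0,-10,-117,0,0,-10,-117,0,0,-10,-117,0])

```text
time_s: 25.85
tcp_pos: [0.5532, -0.0391, 0.2115]
tool_rot: [-180.0, 0.0, 70.5]
ft_force: [-1.1, 0.4, -0.2]
gripper_width: -0.0001
grasp_force: 0.0
```

```bash
python3 avg.py; python3 balls.py
python3 - <<'E'
from h import *
s=get_state();c=wristcal(s);im=read_camera("wrist")
# lever / grip plate bright tops: row profile across v at mid-lever
for uu in(30,38,46):
    row=[]
    for vv in np.arange(-34,22,1.0):
        P=np.append(tc+(u*uu+v*vv)/1e3,.12);x,y=pix(c,P);row.append(int(im[int(round(y)),int(round(x))].max()))
    print(uu,row)
E
```

```text
[-13.1 -14. ] 0.2122 h 0.26 u 0.2 z 0.05 sd [0.38 0.44 0.28]
-30 0.25
-34 0.24
-38 0.24
[-13.1 -14. ] 0.21216765856141423 [-1.79971969e+02  2.22833348e-02  7.05164286e+01]
[219, 176, 16, 20, 127] [226.4 186.5] [ 0.5 21.1] [-8.3 25.7] [-2.8 22.8]
[324, 176, 16, 19, 77] [329.5 183.9] [  2.7 -48.5] [ -5.8 -53. ] [ -0.5 -50.2]
[235, 194, 21, 21, 140] [244.6 203. ] [-11.1   9. ] [-21.4  12.1] [-15.   10.2]
[310, 194, 21, 21, 146] [318.8 202.6] [-10.5 -41.8] [-20.8 -45.4] [-14.4 -43.1]
[56, 215, 21, 35, 129] [ 66.1 232.7] [-33.8 135.1] [-47.1 154.9] [-38.8 142.5]
30 [173, 148, 190, 212, 206, 208, 209, 204, 217, 239, 244, 242, 231, 220, 166, 148, 144, 168, 141, 130, 135, 132, 137, 132, 132, 129, 135, 136, 136, 135, 127, 165, 102, 96, 100, 98, 96, 93, 93, 80, 79, 87, 87, 99, 231, 242, 247, 243, 209, 159, 177, 111, 59, 71, 66, 71]
38 [201, 162, 197, 205, 210, 208, 191, 232, 206, 242, 242, 241, 225, 219, 158, 161, 185, 178, 161, 132, 137, 138, 133, 137, 138, 134, 138, 137, 137, 136, 161, 174, 122, 138, 127, 118, 116, 144, 114, 141, 137, 136, 138, 127, 226, 245, 247, 220, 232, 175, 201, 140, 58, 62, 58, 61]
46 [170, 171, 191, 208, 210, 211, 202, 228, 203, 238, 245, 245, 228, 221, 151, 118, 188, 180, 160, 135, 140, 138, 139, 135, 134, 143, 140, 137, 137, 129, 133, 127, 110, 121, 120, 120, 124, 96, 87, 119, 136, 135, 137, 146, 205, 241, 246, 240, 230, 178, 201, 111, 58, 70, 65, 67]
```

```bash
python3 - <<'E'
from h import *
c=np.load("w1.npy",allow_pickle=True).item();im=cv2.imread("pics/w1.png")
for uu in(-8,0,6):
    print(uu,[int(im[int(round(y)),int(round(x))].max()) for x,y in (pix(c,np.append(tc+(u*uu+v*vv)/1e3,.12)) for vv in np.arange(-34,22,1.0))])
t=get_calibration("top")
for n,im in(("before",cv2.imread("pics/top0.png")),("now",read_camera("top")[:,:,::-1])):
    m=((im.min(2)>215)).astype(np.uint8)
    m[:, :270]=0;m[:,320:]=0;m[:190]=0;m[255:]=0
    if n=="now":
        m=((im.min(2)>215)).astype(np.uint8);m[:,:255]=0;m[:,312:]=0;m[:190]=0;m[250:]=0
    N,_,st,ce=cv2.connectedComponentsWithStats(m)
    for i in range(1,N):
        if st[i,4]>150: print(n,st[i].tolist(),ce[i].round(1),uv(ray(t,ce[i],.113)))
E
```

```text
-8 [104, 162, 161, 188, 194, 205, 209, 207, 192, 224, 244, 244, 239, 226, 187, 123, 219, 242, 236, 214, 182, 221, 177, 129, 130, 131, 133, 135, 134, 134, 131, 134, 130, 156, 119, 119, 120, 124, 122, 118, 122, 203, 237, 244, 237, 228, 166, 120, 142, 117, 170, 194, 192, 184, 180, 240]
0 [175, 197, 172, 197, 206, 209, 209, 185, 213, 236, 240, 242, 234, 231, 193, 124, 134, 178, 188, 181, 148, 137, 135, 130, 139, 132, 136, 131, 141, 137, 135, 136, 131, 130, 87, 54, 46, 49, 52, 92, 129, 213, 236, 242, 234, 231, 171, 57, 102, 112, 145, 163, 161, 160, 160, 160]
6 [211, 183, 159, 181, 205, 212, 206, 204, 195, 238, 243, 244, 242, 235, 196, 124, 104, 172, 186, 177, 146, 127, 139, 133, 130, 137, 132, 137, 137, 136, 135, 134, 133, 132, 115, 127, 136, 131, 130, 125, 133, 217, 242, 244, 236, 238, 184, 157, 200, 150, 139, 163, 164, 157, 163, 166]
before [271, 190, 49, 20, 221] [295.3 199.6] [110.2 -44.8]
before [290, 208, 17, 18, 240] [298.  216.7] [ 95.9 -16.6]
now [271, 190, 41, 18, 184] [291.3 198.3] [117.9 -44.8]
now [277, 204, 17, 17, 236] [284.9 212.1] [121.1 -17.1]
```

The lever plate now shows fully out: 35.5 mm between plate centres, against 32 mm while its tooth stood on the rack. The bottle's cap sits 25 mm further along, so it is upright. The zero-corrected ball force was about 5.9 N, which means about 40 N of clamping, so I hand in.

```bash
python3 -c "
from cell import *
print(hand_in())"
```

```text
the job is handed in; nothing more can be done
None
```

I clamped the bottle upright in the vise at an estimated 40 N with the lever out and locked, and handed the job in; the hand-in returned no verdict.

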